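# Seat a bar against the end stop of a drilling jig

## Robot

A 6-joint arm with a two-finger parallel gripper is mounted at the origin on the work surface. World frame = base frame: x ahead of the robot, y to its left, z up, the work surface at z = 0. Lengths are in m, angles in rad, forces in N, time in s.
With the tool pointing down it reaches from about 0.275 to 0.725 m from the base axis. Payload 15.9 kg.
Tool frame: the origin (TCP) lies at the very end of the fingers, on their centre line; the grasp point (between the pads) lies 19 mm behind it (robot.grasp_offset is the distance from the TCP to the grasp point, in m); z points along the fingers, x is the direction in which the jaws open and shut, and the axes are right-handed (so a half turn about z gives the same grasp; the last joint's range is limited). The gripper opens to 85 mm and grips with 20 to 120 N. Pads are 22 mm wide; open, the fingers measure 114 mm over their backs; the gripper's body (76 mm by 85 mm) begins 54 mm behind the grasp point. The pads swing forward as they close: fully open they stand 13 mm farther back than shut.
Start: joints at [-1.343, 0.213, -0.034, 1.323, 0, 1.571], TCP at [0.113, -0.487, 0.231] pointing down, gripper open.
Joint ranges: [-2.98, 2.98], [-0.74, 1.72], [-1.14, 1.35], [-2.1, 2.04], [-1.57, 1.44], [-3.14, 3.14]. Speed limits (rad/s): [1.89, 1.89, 2.39, 2.57, 3.14, 3.14].

## Interface

Orientations are given as a unit quaternion [w, x, y, z].
In Python, from plant import robot, eyes, ticket gives the robot as it stands. The module is installed in compiled form; this text tells all that it offers.
- The arm moves only by the shell command python3 -m creep 'ROWS' [FORCE]. ROWS is a JSON object of lists of equal length, an entry for each row: "offset": the shift along the tool's x, y, z in mm, a list of three; "yaw": the turn about the tool's z in rad; "hand": the closure, from 0 (fully open) to 1 (shut). In form: {"offset": [[tx, ty, tz], ...], "yaw": [yaw, ...], "hand": [hand, ...]}. A call has exactly 10 rows; each row shifts and turns the commanded pose from where the row before left it, along the tool's axes as they then stand; what a row does not reach is not made up. A row lasts 1/8 s, in which the tool goes at most 62.5 mm and 10.7 degrees, less where a joint would pass 70% of its speed; a pose out of reach is approached as far as the arm can. A call is refused whole if a number of a shift passes 62.5 or a number of a turn 0.188, either way. A call with a gripper value outside its range is refused whole. The fingers move at their own pace and stop on an object; FORCE is the grip in N (left out, the last holds). Time passes only in rows, so rows that do not move let the fingers close, or fill a call up. It gives the time, the measured TCP pose, the force and the opening at its end, in the units of the state.
- robot.state(): the state, without advancing time (a new reading comes with each control period).
- eyes.snapshot(name): name is "side" or "top" or "wrist"; returns the picture (384x512x3 uint8, blue, green, red); there is no depth.
- eyes.camera_params(name): a dict with "vfov" (degrees; the focal length in pixels is half the picture's height over the tangent of half this angle, whatever the lens; pixels are square), "cx", "cy" (the principal point, pixels), "distortion" ([k1, k2, p1, p2, k3] as OpenCV has them; the pictures are not rectified), "T" (4x4, takes a point from camera to world coordinates); the wrist camera has in their place "T_tool_cam" (4x4, takes a point from camera to tool coordinates, whose origin is the TCP and whose axes are the tool frame's). Camera axes: x right, y down, z forward; pixel columns grow to the right and rows downward; lengths in m; the calibration is good to about 2 mm. A picture is of the moment at which its call begins: read the wrist's pose just before it. camera_params takes no time and is no camera call.
- ticket.hand_in(): hands the job in, once; it reports no verdict.
The state is a dict: "clock": time; "q": joint angles; "dq": joint speeds; "effort": joint torques, N m; "eef_pos": TCP position; "orientation": TCP orientation; "ft_force": force on the tool from outside, world axes, zero at the start; "moment": the same for the moment, N m; "opening": opening from 0.0 (shut) to 1.0 (fully open).
Only numpy, scipy, OpenCV 4.12 (cv2) and the standard library are available. Lean on these libraries where they do the work, as an engineer would, in place of code of your own. Each camera call takes 0.05 s, during which the arm holds its last target. There are 200 camera calls.

## Task

Take the aluminium bar from its wooden rest and lay it in the V-groove of the blue drilling jig, clear of the guide bridge. Then slide it along the groove, under the bridge's sprung shoe, until its end is fully home against the red end stop, and press it there lightly but surely for a moment (about 8 newtons on the stop, never as much as 15). Let go and leave the bar lying home in the groove, with the wooden dowel and everything else on the bench left where it was.

Things in the scene. Friction and masses are not known exactly. Their poses are not given: they have to be found in the camera images.
- bar_mid (a point): Centre of the loose aluminium bar (silver), on its axis, half-way along: round, 20 mm in diameter, 220 mm long, both ends alike, tapering to 14 mm over the last 6 mm, about 0.13 to 0.26 kg. Its x axis runs along the bar. At the start it lies level on one of two alike wooden rests, its axis 42 mm above the table.
- rest_a: The plywood rest that the bar starts on, fixed: a board 160 x 60 x 10 mm with two V saddles, each 18 mm long, 130 mm apart between centres; the 112 mm between them is free under the bar for fingers, down to the board. Origin under its centre; x along the bar.
- jig: Blue drilling jig, fixed; base plate 260 x 90 x 15 mm. Origin on the table under the groove; x level along the groove towards the red stop, z up. The 90 degree V-groove is a steel channel in two pieces, x = -80 to -60 mm and x = 5 to 130 mm, its edges 57 mm up, 15 mm either side. A bar in it has its axis at z = 60 mm, y = 0. Behind x = -95 mm there is bare table.
- shoe_nose (a point): Lowest point of the black sprung shoe under the aluminium guide bridge (jig x = 105 mm, z = 68 mm at rest; round nose of 12 mm radius). The bar's end lifts it 2 mm: some 4 to 10 N of push as they meet, then a steady drag of 2 to 7 N, which also keeps the bar in place when let go.
- bridge_top (a point): Top of the guide bridge's orange-capped pin (jig x = 105 mm, 128 mm above the table). The bridge straddles the groove from x = 94 to 116 mm: posts 24 mm either side, 74 mm wide overall, beam 95 to 107 mm above the table.
- groove_start (a point): Point on the axis of a bar lying in the groove (jig x = -35 mm, 60 mm up), in the 65 mm open space between the two pieces of channel, which is free for fingers down to the base plate. A bar laid with its centre here has its front end 19 mm short of the bridge; it slides 43 to 63 mm to the stop, its rear end then 2 to 22 mm behind the channel.
- stop_range (a point): Middle of the range in which the face of the red end stop may stand, on the bar's axis (jig x = 128 mm, 60 mm up). The stop is a rigid block, 16 x 44 mm, 81 mm high, clamped anew each time with its face at jig x = 118 to 138 mm; where is not reported and must be felt. A bar that is home has its front end on that face; 15 N does not shift the clamped stop.
- dowel_mid (a point): Centre of the wooden (brown) dowel of the same size as the bar, lying on the other rest; leave alone.
- screwdriver: Loose screwdriver lying on the bench; leave alone.
- sandblock: Loose cork sanding block, 110 x 60 x 30 mm; origin under its centre; leave alone.
- glue: Loose yellow glue bottle, 56 mm across, 120 mm tall; origin at its foot; leave alone.
- template: Loose black guitar-shaped template, 14 mm thick, 355 mm long; origin under the middle of its wide end; leave alone.
- pot: Loose blue pot, 76 mm across, 95 mm tall; origin at its foot; leave alone.
- bar: The same aluminium bar; its origin is its centre, as bar_mid.

How it is judged:
On the way, in this order (a step that is already met when the one before it is completed fails the run):
1. The bar lies in the groove with its front end still short of the guide bridge (its centre at jig x below 0) (y of bar_mid in the frame of jig between -0.003 and 0.003 m and z of bar_mid in the frame of jig between 0.056 and 0.064 m and angle between the x axis of bar_mid and the x axis of jig, either way round below 0.04 rad and x of bar_mid in the frame of jig between -0.08 and 0 m), for 0.2 s.
2. The bar, in the groove, is pressed against the end stop with 3 N or more (y of bar_mid in the frame of jig between -0.003 and 0.003 m and z of bar_mid in the frame of jig between 0.056 and 0.064 m and angle between the x axis of bar_mid and the x axis of jig, either way round below 0.04 rad and contact force between bar and stop_c0 above 3 N), for 0.3 s.
At the end, for the whole second after the job is handed in: The bar lies at rest and released in the groove (centre within 3 mm of the groove's middle, 4 mm in height, 0.04 rad in line) with its end within 1.7 mm of the stop's face (y of bar_mid in the frame of jig between -0.003 and 0.003 m and z of bar_mid in the frame of jig between 0.056 and 0.064 m and angle between the x axis of bar_mid and the x axis of jig, either way round below 0.04 rad and horizontal distance between bar_mid and stop_c0 between 0.1163 and 0.1197 m and linear speed of bar below 0.01 m/s and contact force between the fingers and bar below 0.1 N); the robot touches nothing.
It fails at once if The bar is pressed against the end stop with 15 N or more (contact force between bar and stop_c0 above 15 N).
It fails at once if The bar is dropped to the table (height (world z) of bar_mid below 0.025 m).
It fails at once if The wooden dowel, screwdriver, sanding block, glue bottle, template or pot is moved by more than 15 mm (distance of any of screwdriver, sandblock, glue, template, pot, dowel_mid from where it was at the start of the episode above 0.015 m).
It also fails if it takes over 67 s, if anything falls off the work surface, if the arm or the gripper's body presses on something with over 40 N, if the wrist force passes 120 N, or if a joint passes its speed limit or range.

## Working session

There is one attempt and no reset: what is moved stays moved. The work goes in short steps, Python scripts to look and compute and a shell command to move; the robot and the scene stay as the last step left them, time stands still between calls to the robot, and variables do not carry over. Pictures are saved under pics/ and viewed, about 8 in all and at most 12, crops included, and the job is handed in when it is done.

```bash
mkdir -p pics
python3 - <<'E'
from plant import robot, eyes
import cv2,numpy as np
print(robot.state(), robot.grasp_offset)
for n in("top","side"):
    cv2.imwrite(f"pics/{n}0.png",eyes.snapshot(n)); print(n,eyes.camera_params(n))
print(eyes.camera_params("wrist"))
E
```

```text
{'clock': 0.0, 'q': array([-1.34298746e+00,  2.13338838e-01, -3.50571718e-02,  1.32350448e+00,
       -1.33825289e-05,  1.57076855e+00]), 'dq': array([-0.0007071 , -0.00128159,  0.00110139,  0.00018443, -0.0008065 ,
       -0.00082576]), 'effort': array([ 1.79607247e-03, -6.86154056e+01,  4.87123740e+01,  1.73399190e-02,
        5.00199246e-05, -5.39316022e-05]), 'eef_pos': array([ 0.11284033, -0.48674918,  0.23082558]), 'orientation': array([-3.38248776e-04,  7.82901732e-01, -6.22145139e-01, -4.36379647e-04]), 'ft_force': array([ 0.15871452,  0.47146365, -0.46867729]), 'moment': array([ 0.02223094, -0.02003979, -0.02935121]), 'opening': 1.0009247455414159} 0.0187
top {'vfov': 42.80982624517518, 'cx': 256.68483816248227, 'cy': 181.9066829680978, 'distortion': array([0.0518968, 0.       , 0.       , 0.       , 0.       ]), 'T': array([[-1.89442044e-02, -9.96077656e-01,  8.64315977e-02,
         4.38234476e-01],
       [-9.99820371e-01,  1.88225958e-02, -2.22180655e-03,
         3.32636263e-03],
       [ 5.86224829e-04, -8.64581624e-02, -9.96255310e-01,
         1.76587618e+00],
      
[... 323 characters left out ...]
[-0.56600326,  0.63480195, -0.52599125,  0.73615655],
       [ 0.01107285, -0.63211551, -0.77479506,  1.19622842],
       [ 0.        ,  0.        ,  0.        ,  1.        ]])}
{'vfov': 62.05764639655488, 'cx': 257.3546092893427, 'cy': 193.87827075016867, 'distortion': array([-0.03251203,  0.        ,  0.        ,  0.        ,  0.        ]), 'T_tool_cam': array([[ 9.99999167e-01,  2.50392469e-05, -1.29048545e-03,
         1.24344814e-03],
       [ 3.55087448e-04,  9.55896034e-01,  2.93705031e-01,
        -7.49810686e-02],
       [ 1.24092407e-03, -2.93705245e-01,  9.55895229e-01,
        -1.41960240e-01],
       [ 0.00000000e+00,  0.00000000e+00,  0.00000000e+00,
         1.00000000e+00]])}
```

View pics/top0.png

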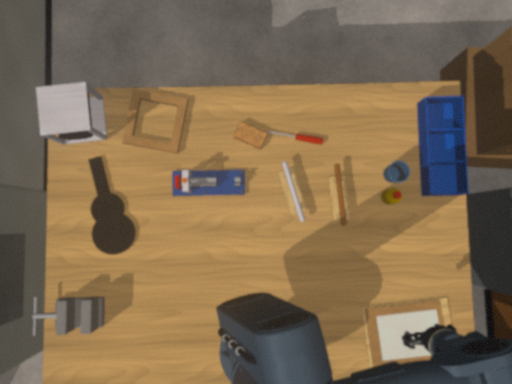

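View pics/side0.png

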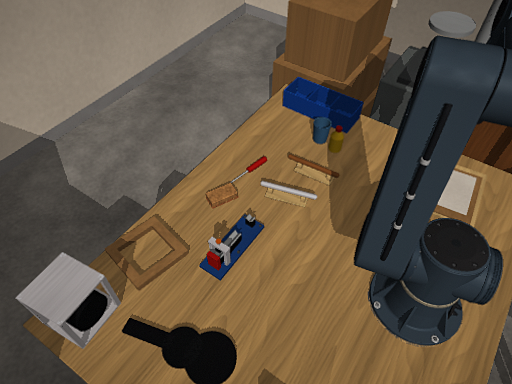

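The top view shows the silver bar from (285,162) to (302,220), the blue jig over columns 173–245 and rows 170–195 with its red stop at the left end (178,182), and the dowel at (340,195). The side view agrees: the stop is at the near-left end and the bridge is just before it. Next I'll get coarse positions.

```bash
cat > h.py <<'E'
from plant import robot, eyes, ticket
import cv2,numpy as np
from scipy.spatial.transform import Rotation as R
def tool(s=None):
    s=s or robot.state(); T=np.eye(4); T[:3,:3]=R.from_quat(s['orientation'],scalar_first=True).as_matrix(); T[:3,3]=s['eef_pos']; return T
def cam(n,Tt=None):
    p=eyes.camera_params(n); f=192/np.tan(np.radians(p['vfov']/2))
    K=np.array([[f,0,p['cx']],[0,f,p['cy']],[0,0,1.]])
    T=p['T'] if 'T' in p else Tt@p['T_tool_cam']
    return K,p['distortion'],T
def cast(px,z,c):
    K,d,T=c
    r=cv2.undistortPoints(np.array(px,float).reshape(-1,1,2),K,d).reshape(-1,2)
    D=np.c_[r,np.ones(len(r))]@T[:3,:3].T; o=T[:3,3]
    return o+D*((z-o[2])/D[:,2])[:,None]
def proj(P,c):
    K,d,T=c; Ti=np.linalg.inv(T)
    return cv2.projectPoints(np.array(P,float).reshape(-1,1,3),cv2.Rodrigues(Ti[:3,:3])[0],Ti[:3,3],K,d)[0].reshape(-1,2)
E
python3 - <<'E'
from h import *
np.set_printoptions(precision=4,suppress=True)
c=cam("top"); im=cv2.imread("pics/top0.png")
hsv=cv2.cvtColor(im,cv2.COLOR_BGR2HSV)
def big(m,roi):
    M=np.zeros_like(m); x0,y0,x1,y1=roi; M[y0:y1,x0:x1]=m[y0:y1,x0:x1]
    cs=cv2.findContours(M,cv2.RETR_EXTERNAL,cv2.CHAIN_APPROX_NONE)[0]
    k=max(cs,key=cv2.contourArea); return cv2.minAreaRect(k)
r=big(cv2.inRange(hsv,(0,0,120),(180,60,255)),(270,150,320,230)); print(r)
b=cv2.boxPoints(r); print("bar",cast(b,.042,c),cast([r[0]],.042,c))
r=big(cv2.inRange(hsv,(100,120,40),(130,255,255)),(160,160,255,205)); print(r)
b=cv2.boxPoints(r); print("jig",cast(b,.015,c),cast([r[0]],.015,c))
print(tool()[:3,:3])
E
```

```text
((292.91015625, 191.21397399902344), (61.68251037597656, 5.369622230529785), 72.55281066894531)
bar [[ 0.6548 -0.0883  0.042 ]
 [ 0.6602 -0.1066  0.042 ]
 [ 0.4511 -0.1664  0.042 ]
 [ 0.4459 -0.1483  0.042 ]] [[ 0.5524 -0.1276  0.042 ]]
((227.0, 189.0), (0.0, 0.0), 0.0)
jig [[0.5666 0.1062 0.015 ]
 [0.5666 0.1062 0.015 ]
 [0.5666 0.1062 0.015 ]
 [0.5666 0.1062 0.015 ]] [[0.5666 0.1062 0.015 ]]
[[ 0.2258 -0.9742 -0.0002]
 [-0.9742 -0.2258  0.0009]
 [-0.0009 -0.     -1.    ]]
```

```bash
python3 -m creep '{"offset":[[-25,-38,-2],[-25,-38,-2],[-25,-38,-2],[-25,-38,-2],[-25,-38,-2],[-25,-38,-2],[-25,-38,-2],[-25,-38,-2],[-25,-38,-2],[-25,-38,-2]],"yaw":[0,0,0,0,0,0,0,0,0,0],"hand":[0,0,0,0,0,0,0,0,0,0]}' 40
python3 -m creep '{"offset":[[-24,-37,0],[-24,-37,0],[-24,-37,0],[-24,-37,0],[-24,-37,0],[0,0,0],[0,0,0],[0,0,0],[0,0,0],[0,0,0]],"yaw":[-0.02,-0.02,-0.02,0,0,0,0,0,0,0],"hand":[0,0,0,0,0,0,0,0,0,0]}'
python3 - <<'E'
from h import *
s=robot.state(); T=tool(s); im=eyes.snapshot("wrist"); np.save("T1.npy",T)
cv2.imwrite("pics/w1.png",im); print(s['clock'],T)
c=cam("wrist",T); c2=cam("top")
E
```

```text
clock: 1.35
eef_pos: [0.4274, -0.1564, 0.2512]
orientation: [0.0, 0.783, -0.622, -0.0]
ft_force: [-0.4, -0.9, -0.2]
opening: 0.999
clock: 2.6
eef_pos: [0.5737, 0.0059, 0.2515]
orientation: [-0.0, 0.801, -0.599, 0.0]
ft_force: [1.0, -0.6, 0.1]
opening: 1.0
2.6 [[ 2.83250081e-01 -9.59046051e-01  2.53887748e-04  5.73746589e-01]
 [-9.59046081e-01 -2.83250092e-01 -6.26121083e-06  5.92933135e-03]
 [ 7.79185175e-05 -2.41716561e-04 -9.99999968e-01  2.51501280e-01]
 [ 0.00000000e+00  0.00000000e+00  0.00000000e+00  1.00000000e+00]]
```

View pics/w1.png

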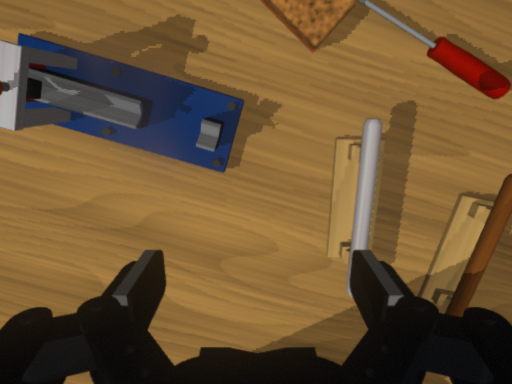

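The wrist view shows the bar's far end at (371,118) and its near end hidden by a finger around (355,290). The jig's rear base corners are at (242,98) and (224,171). I'll measure both from here.

Run:
```python
from h import *
np.set_printoptions(precision=4,suppress=True)
T=np.load("T1.npy"); c=cam("wrist",T); im=cv2.imread("pics/w1.png"); hsv=cv2.cvtColor(im,cv2.COLOR_BGR2HSV)
m=cv2.inRange(hsv,(0,0,70),(180,50,255)); 
rows=[];cen=[]
for v in range(128,245,4):
    u=np.where(m[v,340:395])[0]+340
    if len(u)>8: cen.append([(u.min()+u.max())/2,v]); rows.append(len(u))
print(rows)
A=cast(cen,.042,c); vx=cv2.fitLine(A[:,:2].astype(np.float32),cv2.DIST_HUBER,0,.001,.001).ravel(); print("bar dir",vx,np.degrees(np.arctan2(vx[1],vx[0])))
col=np.where(m[100:140,371])[0]+100; print("top end row",col.min())
e=cast([[371.5,col.min()]],.045,c); print("far end",e)
d=vx[:2]*np.sign(vx[0]); e2=vx[2:]+d*((e[0,:2]-vx[2:])@d); print("centre",e2-d*.110)
b=cv2.inRange(hsv,(105,120,40),(130,255,255)); b[:, :20]=0; b[200:]=0
k=max(cv2.findContours(b,0,1)[0],key=cv2.contourArea)[:,0]
P=cast(k,.015,c)[:,:2]; r=cv2.minAreaRect((P*1000).astype(np.float32)); print(r, cv2.boxPoints(r))
cv=cast(cv2.convexHull(k)[:,0],.015,c); print(np.c_[cv2.convexHull(k)[:,0],cv[:,:2]*1000])
tj=cam("top"); print(cast([[173,170],[245,170],[245,195],[173,195]],.015,tj))
```

```text
[18, 18, 18, 18, 18, 18, 18, 17, 18, 17, 17, 17, 17, 17, 17, 16, 17, 16, 17, 16, 17, 16, 16, 17, 16, 17, 16, 17, 16, 17]
bar dir [ 0.9617  0.2742  0.5735 -0.1244] 15.912045
top end row 119
far end [[ 0.6583 -0.0974  0.045 ]]
centre [ 0.5532 -0.1302]
((593.564453125, 142.82623291015625), (87.6644515991211, 203.43350219726562), 0.0019575830083340406) [[549.7288 244.5415]
 [549.7357  41.108 ]
 [637.4001  41.111 ]
 [637.3932 244.5445]]
[[170.      78.     637.1612 126.1347]
 [184.      82.     637.3649 110.0146]
 [214.      91.     637.399   75.1188]
 [233.      97.     637.1354  52.7257]
 [242.     100.     636.8509  42.0052]
 [242.     103.     633.6643  41.1109]
 [227.     158.     567.2416  41.187 ]
 [224.     168.     554.3662  41.5292]
 [223.     170.     551.6253  42.0647]
 [222.     171.     550.0792  42.9163]
 [221.     171.     549.7356  44.0824]
 [ 84.     132.     549.7298 212.0055]
 [ 70.     128.     549.758  228.8678]
 [ 60.     125.     549.9467 240.9163]
 [ 57.     124.     550.1204 244.5415]
 [ 58.     123.     551.6206 243.509 ]
 [ 71.     111.     569.7205 230.1569]
 [165.      77.     636.6444 131.7818]]
[[0.6387 0.299  0.015 ]
 [0.6339 0.0406 0.015 ]
 [0.5439 0.0421 0.015 ]
 [0.5488 0.2993 0.015 ]]
```

```bash
python3 -m creep '{"offset":[[31,14.5,20],[31,14.5,20],[31,14.5,20],[31.5,15,20],[0,0,30],[0,0,30],[0,0,20],[0,0,0],[0,0,0],[0,0,0]],"yaw":[0.0096,0,0,0,0,0,0,0,0,0],"hand":[0,0,0,0,0,0,0,0,0,0]}' 40
python3 - <<'E'
from h import *
s=robot.state(); T=tool(s); im=eyes.snapshot("wrist"); np.save("T2.npy",T)
cv2.imwrite("pics/w2.png",im); print(T)
c=cam("wrist",T);d=np.array([.9617,.2742,0]);C=np.array([.5532,-.1302,.042])
print(proj([C+d*.11,C,C-d*.11],c))
E
```

```text
clock: 3.9
eef_pos: [0.5528, -0.1296, 0.0924]
orientation: [-0.0, 0.798, -0.602, 0.001]
ft_force: [-0.0, -0.2, 0.6]
opening: 0.999
[[ 2.74653264e-01 -9.61542025e-01  1.58691706e-03  5.52825110e-01]
 [-9.61543002e-01 -2.74654169e-01 -3.79084120e-04 -1.29647216e-01]
 [ 8.00358699e-04 -1.42177230e-03 -9.99998669e-01  9.23712564e-02]
 [ 0.00000000e+00  0.00000000e+00  0.00000000e+00  1.00000000e+00]]
[[256.68142079  29.56184455]
 [256.76054676 217.14719554]
 [256.82687416 353.77167573]]
```

View pics/w2.png

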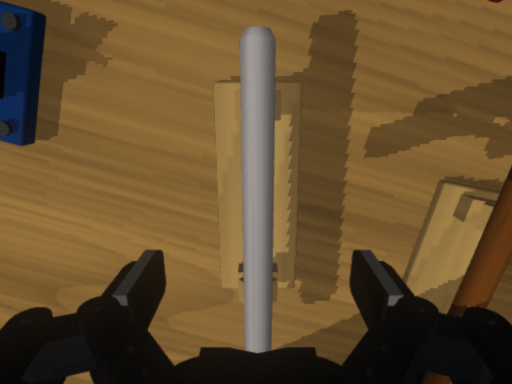

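The bar's far end is at row 28, against a predicted 29.6. The bar is centred between the jaws, so I'll descend and grip it.

```bash
python3 -m creep '{"offset":[[0,0,20],[0,0,20],[0,0,17],[0,0,12],[0,0,0],[0,0,0],[0,0,0],[0,0,0],[0,0,0],[0,0,0]],"yaw":[0,0,0,0,0,0,0,0,0,0],"hand":[0,0,0,0,0,0,1,1,1,1]}' 40
python3 -m creep '{"offset":[[0,0,0],[0,0,0],[0,0,-10],[0,0,-20],[0,0,-20],[0,0,-30],[0,0,-30],[0,0,-20],[0,0,0],[0,0,0]],"yaw":[0,0,0,0,0,0,0,0,0,0],"hand":[1,1,1,1,1,1,1,1,1,1]}' 40
```

```text
clock: 5.2
eef_pos: [0.5524, -0.1298, 0.0225]
orientation: [0.0, 0.798, -0.602, 0.0]
ft_force: [-1.2, -1.6, 1.8]
opening: 0.22
clock: 6.45
eef_pos: [0.5517, -0.1293, 0.1515]
orientation: [0.0, 0.798, -0.602, -0.001]
ft_force: [-0.2, 0.1, -2.5]
opening: 0.222
```

```bash
python3 -m creep '{"offset":[[0,0,-6],[0,0,-6],[0,0,-6],[0,0,-6],[0,0,-6],[0,0,0],[0,0,0],[0,0,0],[0,0,0],[0,0,0]],"yaw":[-0.16,-0.16,-0.16,-0.16,-0.16,-0.16,-0.16,-0.173,0,0],"hand":[1,1,1,1,1,1,1,1,1,1]}' 40
python3 -c "
from h import *
T=tool(); print(T.round(4),robot.state()['q'].round(3)); print('tool delta mm',(T[:3,:3].T@(np.array([.5936,.103,T[2,3]])-T[:3,3])*1000).round(1))"
```

```text
clock: 7.7
eef_pos: [0.5519, -0.1294, 0.1817]
orientation: [-0.0, 1.0, -0.002, -0.0]
ft_force: [-0.1, -0.1, -2.7]
opening: 0.218
[[ 1.000e+00 -3.600e-03 -1.000e-03  5.519e-01]
 [-3.600e-03 -1.000e+00  2.000e-04 -1.294e-01]
 [-1.000e-03 -2.000e-04 -1.000e+00  1.817e-01]
 [ 0.000e+00  0.000e+00  0.000e+00  1.000e+00]] [-0.23   0.365  0.045  1.252  0.     1.344]
tool delta mm [  40.9 -232.6    0. ]
```

```bash
python3 -m creep '{"offset":[[5.1,-29,0],[5.1,-29,0],[5.1,-29,0],[5.1,-29,0],[5.1,-29,0],[5.1,-29,0],[5.1,-29,0],[5.1,-29.6,20],[0,0,10],[0,0,0]],"yaw":[0.003,0,0,0,0,0,0,0,0,0],"hand":[1,1,1,1,1,1,1,1,1,1]}' 40
python3 - <<'E'
from h import *
s=robot.state(); T=tool(s); im=eyes.snapshot("wrist"); np.save("T3.npy",T)
cv2.imwrite("pics/w3.png",im); print(T.round(4))
c=cam("wrist",T)
print(proj([[.5936,.136+x,.057] for x in (.005,.09,.118)],c))
E
```

```text
clock: 8.95
eef_pos: [0.5928, 0.1026, 0.1514]
orientation: [0.0, 1.0, -0.002, -0.001]
ft_force: [1.0, 0.3, -0.5]
opening: 0.219
[[ 1.000e+00 -4.200e-03 -1.800e-03  5.928e-01]
 [-4.200e-03 -1.000e+00 -5.000e-04  1.026e-01]
 [-1.800e-03  5.000e-04 -1.000e+00  1.514e-01]
 [ 0.000e+00  0.000e+00  0.000e+00  1.000e+00]]
[[258.08709802 146.08689625]
 [257.59086425  19.48645587]
 [257.40301945 -27.76425033]]
```

View pics/w3.png

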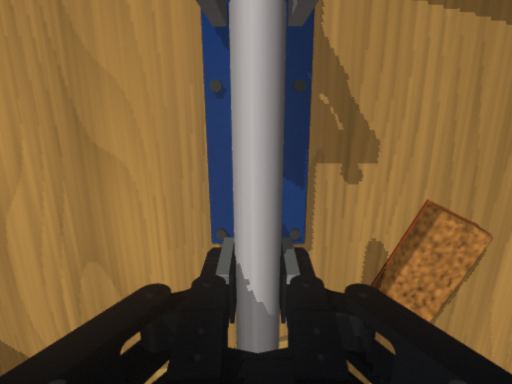

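The held bar hides the groove. The base plate's edges, at about columns 208 and 308 on row 160 with the rear edge at row 243, are symmetric about it. I'll refine the jig pose from those edges and check the bar's angle.

Run:
```python
from h import *
np.set_printoptions(precision=4,suppress=True)
T=np.load("T3.npy"); c=cam("wrist",T); im=cv2.imread("pics/w3.png"); hsv=cv2.cvtColor(im,cv2.COLOR_BGR2HSV)
b=cv2.inRange(hsv,(105,120,30),(130,255,255)); L=[];Rr=[]
for v in range(40,230,5):
    u=np.where(b[v,190:330])[0]+190; L.append([u.min()-.5,v]); Rr.append([u.max()+.5,v])
for z,S in((.015,L),(.015,Rr)):
    P=cast(S,z,c)[:,:2]; print(np.polyfit(P[:,1]-.1,P[:,0],1), len(P), np.ptp(P[:,1]))
v=np.where(b[:,222:228].any(1))[0].max()+.5; print("rear",v,cast([[225,v],[290,v]],.015,c))
m=cv2.inRange(hsv,(0,0,70),(180,50,255)); B=[]
for v in range(40,225,5):
    u=np.where(m[v,225:292])[0]+225; B.append([(u.min()+u.max())/2,v])
P=cast(B,T[2,3]+.0187,c)[:,:2]; print("bar",np.polyfit(P[:,1]-.1,P[:,0],1)); print((T[:3,3]).round(4), robot.state()['eef_pos'])
```

```text
[0.0012 0.5492] 38 0.1595692523285752
[0.0001 0.6368] 38 0.15947284324818434
rear 242.5 [[0.5615 0.0425 0.015 ]
 [0.6238 0.0422 0.015 ]]
bar [0.0008 0.5931]
[0.5928 0.1026 0.1514] [0.5932 0.1024 0.1522]
```

Groove x is 0.593 and the bar is at 0.5931, with matching slopes, so it's aligned and I'll lower it.

```bash
python3 -m creep '{"offset":[[0,0,20],[0,0,25],[0,0,25],[0,0,20],[0,0,10],[0,0,4],[0,0,2],[0,0,1],[0,0,1],[0,0,0]],"yaw":[0,0,0,0,0,0,0,0,0,0],"hand":[1,1,1,1,1,1,1,1,1,1]}' 40
```

```text
clock: 10.25
eef_pos: [0.5935, 0.1031, 0.0444]
orientation: [-0.0, 1.0, -0.001, 0.0]
ft_force: [0.1, 0.7, -2.1]
opening: 0.218
```

```bash
python3 -m creep '{"offset":[[0,0,1],[0,0,1],[0,0,1],[0,0,0.7],[0,0,0],[0,0,0],[0,0,0],[0,0,0],[0,0,0],[0,0,0]],"yaw":[0,0,0,0,0,0,0,0,0,0],"hand":[1,1,1,1,1,1,1,1,1,1]}' 40
```

```text
clock: 11.5
eef_pos: [0.5932, 0.103, 0.0408]
orientation: [-0.0, 1.0, -0.001, -0.0]
ft_force: [-5.5, 0.3, 5.2]
opening: 0.216
```

```bash
python3 -m creep '{"offset":[[0,0,0],[0,0,0],[0,0,0],[0,0,0],[0,0,0],[0,0,-15],[0,0,-25],[0,0,-25],[0,0,0],[0,0,0]],"yaw":[0,0,0,0,0,0,0,0,0,0],"hand":[0,0,0,0,0,0,0,0,0,0]}' 40
python3 - <<'E'
from h import *
s=robot.state(); T=tool(s); im=eyes.snapshot("wrist"); im2=eyes.snapshot("side"); np.save("T4.npy",T)
cv2.imwrite("pics/w4.png",np.hstack([im[:,150:380],cv2.resize(im2[190:290,180:290],None,fx=3.8,fy=3.84)])); cv2.imwrite("pics/w4raw.png",im); cv2.imwrite("pics/s4raw.png",im2); print(T.round(4))
E
```

```text
clock: 12.75
eef_pos: [0.5934, 0.103, 0.1057]
orientation: [-0.0, 1.0, -0.001, 0.0]
ft_force: [-0.2, 0.4, -1.5]
opening: 1.003
[[ 1.000e+00 -2.600e-03  1.000e-04  5.934e-01]
 [-2.600e-03 -1.000e+00  0.000e+00  1.030e-01]
 [ 1.000e-04 -0.000e+00 -1.000e+00  1.057e-01]
 [ 0.000e+00  0.000e+00  0.000e+00  1.000e+00]]
```

View pics/w4.png

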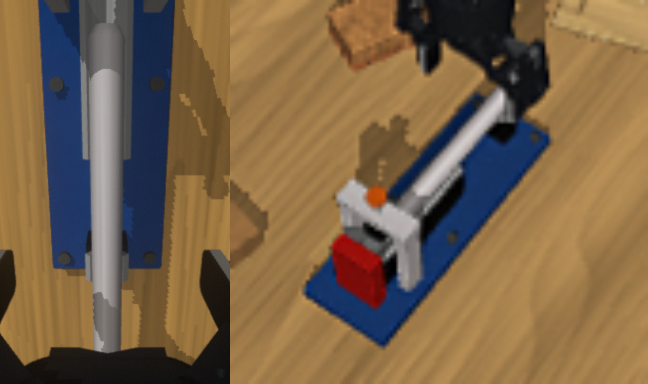

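The bar lies in both channel pieces, with its front end at about (256,22) in the wrist picture, short of the bridge. I'll measure its axis and front end.

Run:
```python
from h import *
np.set_printoptions(precision=4,suppress=True)
T=np.load("T4.npy"); c=cam("wrist",T); im=cv2.imread("pics/w4raw.png"); g=cv2.cvtColor(im,cv2.COLOR_BGR2GRAY)
print(g[14:36:2,256])
for v in (20,22,24): print(v,cast([[256.5,v]],.063,c))
m=cv2.inRange(cv2.cvtColor(im,cv2.COLOR_BGR2HSV),(0,0,85),(180,50,255)); B=[]
for v in range(165,215,5):
    u=np.where(m[v,225:292])[0]+225; B.append([(u.min()+u.max())/2,v]); 
P=cast(B,.06,c)[:,:2]; print(np.array(B)[::3],"bar",np.polyfit(P[:,1]-.1,P[:,0],1))
# channel edges
for v in (90,110,130,150): print(v,g[v,222:292:3])
```

```text
[107 108 107 109 109 110 111 113 116 119 120]
20 [[0.5935 0.2154 0.063 ]]
22 [[0.5935 0.2144 0.063 ]]
24 [[0.5935 0.2134 0.063 ]]
[[254.5 165. ]
 [255.  180. ]
 [255.  195. ]
 [255.  210. ]] bar [-0.004   0.5923]
90 [ 52  54  55 125 130  88 134 154 169 173 179 173 164 149 134 118  91  70
  79  75  49  43  41  40]
110 [ 56  55  55  96 132  97 132 153 169 175 179 173 165 149 135 117  90  69
  78  76  46  42  42  41]
130 [ 55  54  57  76 131 107 130 154 168 172 180 171 165 149 134 115  88  72
  77  76  45  43  43  41]
150 [ 54  53  54  64 132 123 125 153 167 172 180 172 164 148 134 112  83  72
  76  74  43  43  42  39]
```

```bash
python3 -m creep '{"offset":[[-1,25,0],[0,30,0],[0,30,0],[0,30,0],[0,30,0],[0,0,0],[0,0,15],[0,0,20],[0,0,20],[0,0,5]],"yaw":[0,0,0,0,0,0,0,0,0,0],"hand":[1,1,1,1,1,1,1,1,1,1]}' 40
python3 -m creep '{"offset":[[0,0,0],[0,0,0],[0,-3,0],[0,-3,0],[0,-3,0],[0,-3,0],[0,0,0],[0,0,0],[0,0,0],[0,0,0]],"yaw":[0,0,0,0,0,0,0,0,0,0],"hand":[1,1,1,1,1,1,1,1,1,1]}' 40
python3 -c "
from h import *
s=robot.state();print(s['eef_pos'],s['ft_force'],s['clock'])
cv2.imwrite('pics/w5.png',eyes.snapshot('wrist'))"
```

```text
clock: 14.1
eef_pos: [0.5908, -0.0409, 0.0435]
orientation: [-0.0, 1.0, -0.001, -0.002]
ft_force: [0.4, 0.3, -0.2]
opening: -0.001
clock: 15.35
eef_pos: [0.5921, -0.0301, 0.0456]
orientation: [0.0, 1.0, -0.001, 0.0]
ft_force: [-0.0, -0.5, -0.8]
opening: -0.004
[ 0.59214656 -0.03006822  0.04561325] [-0.00285221 -0.54321856 -0.75927541] 15.35
```

View pics/w5.png

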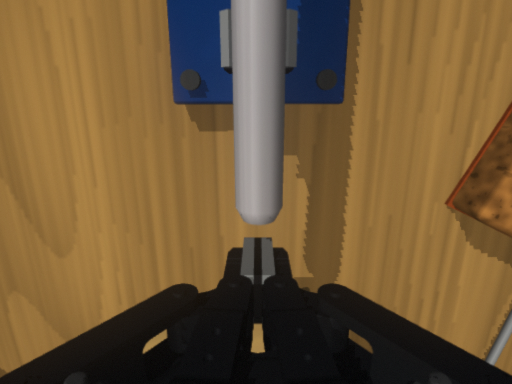

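The shut fingers are in line with the bar's rear end: fingertips at (258,240), bar end at row 222. Next I'll estimate the stop's face from the red/blue boundary in the side view, so only the last few millimetres need feeling.

Run:
```python
from h import *
im=cv2.imread("pics/s4raw.png"); c=cam("side")
cr=im[230:285,190:250]; cv2.imwrite("pics/s4z.png",cv2.resize(cr,None,fx=10,fy=10,interpolation=cv2.INTER_CUBIC))
x=.5925;y0=.1365
for n,P in dict(front_end=[[x-.045,y0+.165,.015],[x+.045,y0+.165,.015]],pin=[[x,y0+.105,.128]],stopback128=[[x-.022,y0+.144,.015],[x+.022,y0+.144,.015],[x-.022,y0+.144,.081],[x+.022,y0+.144,.081],[x-.022,y0+.128,.081],[x+.022,y0+.128,.081]]).items(): 
    p=proj(P,c); print(n,p.round(1).tolist(),((p-[190,230])*10+5).round(0).tolist())
```

```text
front_end [[219.5, 278.6], [198.3, 264.6]] [[300.0, 491.0], [88.0, 351.0]]
pin [[217.7, 240.4]] [[282.0, 109.0]]
stopback128 [[218.0, 270.2], [207.7, 263.5], [216.6, 260.2], [205.9, 253.4], [219.7, 256.6], [209.0, 249.9]] [[285.0, 407.0], [182.0, 340.0], [271.0, 307.0], [164.0, 239.0], [302.0, 271.0], [195.0, 204.0]]
```

View pics/s4z.png

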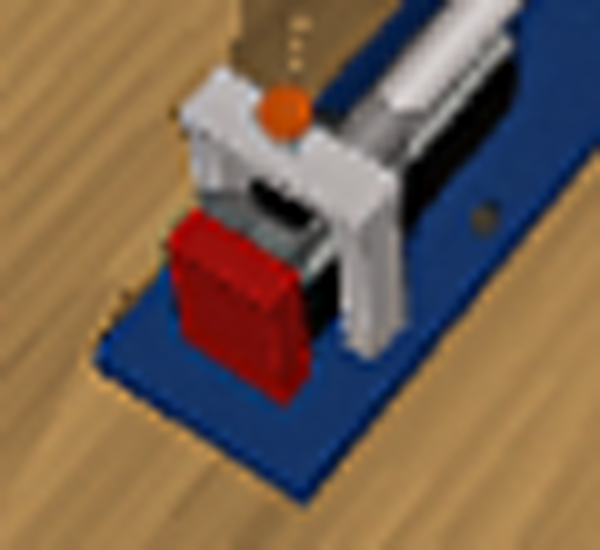

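The stop matches a face at jig x of about 127 mm (±2–3): its predicted back corners for 128 fall at (285,407) and (182,340), and I see them at about (288,403) and (185,340). The pin matches within 3 zoomed pixels. Contact should come at TCP y ≈ 0.0325.

```bash
python3 -m creep '{"offset":[[0,-3,0],[0,-3,0],[0,-3,0],[0,-3,0],[0,-3,0],[0,-3,0],[0,-3,0],[0,-3,0],[0,-3,0],[0,-1,0]],"yaw":[0,0,0,0,0,0,0,0,0,0],"hand":[1,1,1,1,1,1,1,1,1,1]}' 40
python3 -m creep '{"offset":[[0,-3,0],[0,-3,0],[0,-3,0],[0,-3,0],[0,-3,0],[0,-3,0],[0,-3,0],[0,-2,0],[0,-2,0],[0,0,0]],"yaw":[0,0,0,0,0,0,0,0,0,0],"hand":[1,1,1,1,1,1,1,1,1,1]}' 40
cat > rd.py <<'E'
from h import *
F=[];P=[]
for i in range(4): eyes.snapshot("side"); s=robot.state(); F.append(s['ft_force']); P.append(s['eef_pos'])
print(s['clock'],np.mean(F,0).round(2),(np.mean(P,0)*1000).round(2),np.array(F)[:,1].round(1))
E
python3 rd.py
```

```text
clock: 16.65
eef_pos: [0.5922, -0.0018, 0.0456]
orientation: [-0.0, 1.0, -0.001, -0.0]
ft_force: [-0.3, -1.3, -0.2]
opening: -0.003
clock: 17.9
eef_pos: [0.5923, 0.0234, 0.0456]
orientation: [-0.0, 1.0, -0.001, 0.0]
ft_force: [0.4, -0.9, 0.6]
opening: 0.002
18.1 [ 0.01 -0.33 -0.48] [592.29  23.31  45.57] [-1.  -0.4 -0.2  0.4]
```

```bash
python3 -m creep '{"offset":[[0,-0.3,0],[0,-0.3,0],[0,-0.3,0],[0,-0.3,0],[0,-0.3,0],[0,-0.3,0],[0,-0.3,0],[0,-0.3,0],[0,-0.3,0],[0,-0.3,0]],"yaw":[0,0,0,0,0,0,0,0,0,0],"hand":[1,1,1,1,1,1,1,1,1,1]}' 40; python3 rd.py
```

```text
clock: 19.35
eef_pos: [0.5923, 0.026, 0.0456]
orientation: [-0.0, 1.0, -0.001, -0.0]
ft_force: [-0.5, -4.7, 0.1]
opening: -0.001
19.55 [-0.45 -3.56 -0.03] [592.29  26.1   45.6 ] [-3.9 -4.  -3.3 -3.1]
```

```bash
python3 -m creep '{"offset":[[0,-0.25,0],[0,-0.25,0],[0,-0.25,0],[0,-0.25,0],[0,-0.25,0],[0,-0.25,0],[0,-0.25,0],[0,-0.25,0],[0,0,0],[0,0,0]],"yaw":[0,0,0,0,0,0,0,0,0,0],"hand":[1,1,1,1,1,1,1,1,1,1]}' 40; python3 rd.py
```

```text
clock: 20.8
eef_pos: [0.5923, 0.0281, 0.0456]
orientation: [-0.0, 1.0, -0.001, -0.0]
ft_force: [0.9, -3.5, 0.0]
opening: -0.0
21.0 [-0.35 -2.76  0.55] [592.29  28.08  45.59] [-2.6 -2.9 -2.2 -3.3]
```

```bash
python3 -m creep '{"offset":[[0,-0.1,0],[0,-0.1,0],[0,-0.1,0],[0,-0.1,0],[0,-0.1,0],[0,-0.1,0],[0,-0.1,0],[0,-0.1,0],[0,-0.1,0],[0,-0.1,0]],"yaw":[0,0,0,0,0,0,0,0,0,0],"hand":[1,1,1,1,1,1,1,1,1,1]}' 40; python3 rd.py
```

```text
clock: 22.25
eef_pos: [0.5923, 0.029, 0.0456]
orientation: [-0.0, 1.0, -0.001, -0.0]
ft_force: [-0.4, -3.6, -0.4]
opening: -0.0
22.45 [ 0.02 -3.9  -0.01] [592.31  29.03  45.61] [-3.2 -4.1 -4.2 -4.1]
```

Drag is steady at 3–4 N, so I'll keep creeping.

```bash
python3 -m creep '{"offset":[[0,-0.1,0],[0,-0.1,0],[0,-0.1,0],[0,-0.1,0],[0,-0.1,0],[0,-0.1,0],[0,-0.1,0],[0,-0.1,0],[0,-0.1,0],[0,-0.1,0]],"yaw":[0,0,0,0,0,0,0,0,0,0],"hand":[1,1,1,1,1,1,1,1,1,1]}' 40; python3 rd.py
```

```text
clock: 23.7
eef_pos: [0.5923, 0.03, 0.0456]
orientation: [-0.0, 1.0, -0.001, 0.0]
ft_force: [-0.3, -3.9, -0.5]
opening: -0.004
23.9 [-0.05 -3.87  0.27] [592.32  30.02  45.62] [-3.7 -3.9 -4.6 -3.3]
```

```bash
python3 -m creep '{"offset":[[0,-0.1,0],[0,-0.1,0],[0,-0.1,0],[0,-0.1,0],[0,-0.1,0],[0,-0.1,0],[0,-0.1,0],[0,-0.1,0],[0,0,0],[0,0,0]],"yaw":[0,0,0,0,0,0,0,0,0,0],"hand":[1,1,1,1,1,1,1,1,1,1]}' 40; python3 rd.py
```

```text
clock: 25.15
eef_pos: [0.5923, 0.0308, 0.0456]
orientation: [-0.0, 1.0, -0.001, 0.0]
ft_force: [-0.5, -2.5, -0.4]
opening: -0.001
25.35 [ 0.14 -3.2  -0.45] [592.31  30.83  45.61] [-3.3 -2.9 -3.2 -3.4]
```

```bash
python3 -m creep '{"offset":[[0,-0.1,0],[0,-0.1,0],[0,-0.1,0],[0,-0.1,0],[0,-0.1,0],[0,-0.1,0],[0,-0.1,0],[0,-0.1,0],[0,0,0],[0,0,0]],"yaw":[0,0,0,0,0,0,0,0,0,0],"hand":[1,1,1,1,1,1,1,1,1,1]}' 40; python3 rd.py
```

```text
clock: 26.6
eef_pos: [0.5923, 0.0316, 0.0456]
orientation: [-0.0, 1.0, -0.001, 0.0]
ft_force: [-0.8, -3.9, -0.2]
opening: 0.001
26.8 [-0.28 -3.44 -0.28] [592.3   31.64  45.61] [-3.3 -2.9 -3.5 -4.1]
```

```bash
python3 -m creep '{"offset":[[0,-0.1,0],[0,-0.1,0],[0,-0.1,0],[0,-0.1,0],[0,-0.1,0],[0,-0.1,0],[0,-0.1,0],[0,-0.1,0],[0,0,0],[0,0,0]],"yaw":[0,0,0,0,0,0,0,0,0,0],"hand":[1,1,1,1,1,1,1,1,1,1]}' 40; python3 rd.py
```

```text
clock: 28.05
eef_pos: [0.5923, 0.0324, 0.0456]
orientation: [-0.0, 1.0, -0.001, 0.0]
ft_force: [-1.4, -3.8, -0.3]
opening: 0.003
28.25 [-0.04 -3.54 -0.14] [592.31  32.43  45.61] [-3.7 -3.4 -4.3 -2.7]
```

```bash
python3 -m creep '{"offset":[[0,-0.1,0],[0,-0.1,0],[0,-0.1,0],[0,-0.1,0],[0,-0.1,0],[0,-0.1,0],[0,-0.1,0],[0,0,0],[0,0,0],[0,0,0]],"yaw":[0,0,0,0,0,0,0,0,0,0],"hand":[1,1,1,1,1,1,1,1,1,1]}' 40; python3 rd.py
```

```text
clock: 29.5
eef_pos: [0.5923, 0.0331, 0.0456]
orientation: [-0.0, 1.0, -0.001, -0.0]
ft_force: [-0.2, -4.3, 0.6]
opening: -0.002
29.7 [ 0.04 -2.78 -0.36] [592.3   33.15  45.6 ] [-2.8 -2.6 -2.9 -2.8]
```

```bash
python3 -m creep '{"offset":[[0,-0.1,0],[0,-0.1,0],[0,-0.1,0],[0,-0.1,0],[0,-0.1,0],[0,-0.1,0],[0,0,0],[0,0,0],[0,0,0],[0,0,0]],"yaw":[0,0,0,0,0,0,0,0,0,0],"hand":[1,1,1,1,1,1,1,1,1,1]}' 40; python3 rd.py
```

```text
clock: 30.95
eef_pos: [0.5923, 0.0337, 0.0456]
orientation: [-0.0, 1.0, -0.001, -0.0]
ft_force: [-0.6, -3.8, -0.0]
opening: 0.0
31.15 [-0.17 -3.58 -0.38] [592.31  33.73  45.6 ] [-4.  -3.2 -3.3 -3.9]
```

```bash
python3 -m creep '{"offset":[[0,-0.1,0],[0,-0.1,0],[0,-0.1,0],[0,-0.1,0],[0,-0.1,0],[0,-0.1,0],[0,-0.1,0],[0,0,0],[0,0,0],[0,0,0]],"yaw":[0,0,0,0,0,0,0,0,0,0],"hand":[1,1,1,1,1,1,1,1,1,1]}' 40; python3 rd.py
```

```text
clock: 32.4
eef_pos: [0.5923, 0.0341, 0.0456]
orientation: [0.0, 1.0, -0.001, 0.0]
ft_force: [-0.1, -6.9, 0.5]
opening: 0.003
32.6 [-0.2  -6.2  -0.19] [592.31  34.07  45.6 ] [-6.1 -5.5 -6.3 -6.9]
```

Contact: the force rose to 6.2 N and the bar advanced only 0.34 mm of the 0.7 mm commanded. That puts stiffness near 8 N/mm, so about 0.6 mm more gives roughly 8 N on the stop.

```bash
python3 -m creep '{"offset":[[0,-0.1,0],[0,-0.1,0],[0,-0.1,0],[0,-0.1,0],[0,-0.1,0],[0,0,0],[0,0,0],[0,0,0],[0,0,0],[0,0,0]],"yaw":[0,0,0,0,0,0,0,0,0,0],"hand":[1,1,1,1,1,1,1,1,1,1]}' 40; python3 rd.py
```

```text
clock: 33.85
eef_pos: [0.5923, 0.0341, 0.0456]
orientation: [0.001, 1.0, -0.002, -0.0]
ft_force: [-0.4, -9.4, 0.9]
opening: -0.0
34.05 [  0.17 -10.13  -0.16] [592.3   34.12  45.6 ] [-10.  -10.1  -9.5 -10.9]
```

```bash
python3 -m creep '{"offset":[[0,-0.1,0],[0,-0.1,0],[0,0,0],[0,0,0],[0,0,0],[0,0,0],[0,0,0],[0,0,0],[0,0,0],[0,0,0]],"yaw":[0,0,0,0,0,0,0,0,0,0],"hand":[1,1,1,1,1,1,1,1,1,1]}' 40; python3 rd.py
```

```text
clock: 35.3
eef_pos: [0.5923, 0.0341, 0.0456]
orientation: [0.001, 1.0, -0.002, 0.0]
ft_force: [0.6, -11.0, 0.4]
opening: 0.0
35.5 [ -0.41 -11.01  -0.21] [592.31  34.12  45.6 ] [-11.6 -10.9 -10.1 -11.5]
```

Total push is 11.0 N, less about 3.5 N drag, so roughly 7.5 N on the stop, held for over 1 s. Now I'll back off slowly, then retreat and look.

```bash
python3 -m creep '{"offset":[[0,0.5,0],[0,0.5,0],[0,1,0],[0,3,0],[0,6,0],[0,12,0],[0,12,0],[0,0,-20],[0,0,-40],[0,0,-40]],"yaw":[0,0,0,0,0,0,0,0,0,0],"hand":[1,1,1,1,1,1,1,1,1,1]}' 40
python3 -m creep '{"offset":[[0,0,-10],[0,0,0],[0,0,0],[0,0,0],[0,0,0],[0,0,0],[0,0,0],[0,0,0],[0,0,0],[0,0,0]],"yaw":[0,0,0,0,0,0,0,0,0,0],"hand":[1,1,1,1,1,1,1,1,1,1]}' 40
python3 - <<'E'
from h import *
T=tool(); w=eyes.snapshot("wrist"); s=eyes.snapshot("side"); t=eyes.snapshot("top")
o=np.hstack([cv2.resize(w,(400,300)),cv2.resize(s[225:300,190:290],(400,300))]); cv2.imwrite("pics/fin.png",np.vstack([o,cv2.resize(t[80:260,80:440],(800,300))[:, :800]]))
print(T.round(3)); c=cam("wrist",T); y=.0341+.011; print(proj([[.5925,y,.06],[.5925,y,.067]],c))
a=cv2.imread("pics/top0.png"); d=cv2.absdiff(a,t).max(2)
for n,(x0,y0,x1,y1) in dict(driver=(268,125,325,148),block=(232,120,268,148),template=(88,155,138,255),dowel=(328,160,350,228),potglue=(380,158,412,206)).items(): print(n,d[y0:y1,x0:x1].max())
E
```

```text
clock: 36.75
eef_pos: [0.5919, -0.0007, 0.1467]
orientation: [0.0, 1.0, -0.002, -0.0]
ft_force: [1.0, -0.4, -0.1]
opening: 0.003
clock: 38.0
eef_pos: [0.5922, 0.0001, 0.1556]
orientation: [0.0, 1.0, -0.001, 0.0]
ft_force: [0.6, 0.3, -0.7]
opening: -0.001
[[ 1.    -0.003  0.     0.592]
 [-0.003 -1.    -0.     0.   ]
 [ 0.     0.    -1.     0.156]
 [ 0.     0.     0.     1.   ]]
[[257.24590461 137.02670718]
 [257.24151928 138.21573727]]
driver 112
block 112
template 23
dowel 41
potglue 62
```

View pics/fin.png

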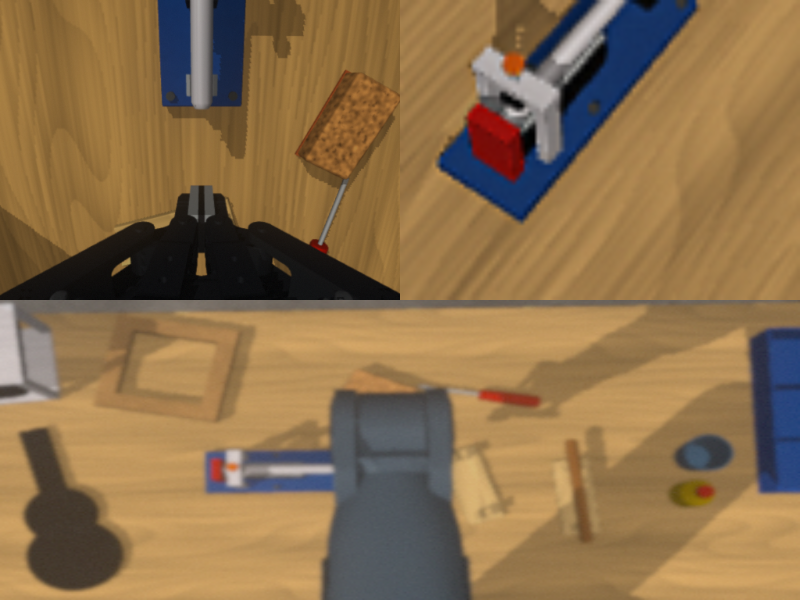

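The bar's rear end is at about row 138 in full-size pixels (108 in the shrunken view), and the predicted row is 137–138. So it stayed home after release, and nothing else on the bench appears moved.

```bash
python3 -c "
from plant import ticket,robot
print(robot.state()['clock']); print(ticket.hand_in())"
```

```text
38.15
the job is handed in; nothing more can be done
None
```

I laid the bar in the groove about 35 mm behind the jig origin, clear of the bridge. With the fingers shut I then pushed it from its rear end under the shoe until the push rose at the stop. I handed in at 38.2 s; no verdict was reported.

- **Pressing:** drag under the shoe was steady at about 3.5 N. The final push was 11.0 N, so by subtraction about 7.5 N was on the stop, held for about 1.3 s. The bar stopped moving as the push rose, at tool y = 34.1 mm, and the highest single reading was 11.6 N.
- **Stop position:** by touch the stop's face is at about jig x = 129 mm. The camera estimate was 127 mm, which is within its error.
- **After release:** the last wrist picture shows the bar's rear end within about a pixel of where it should be for a bar that is home. The gripper is clear of everything and force readings are at noise level.
- **Check that did not settle it:** comparing top views before and after gave large pixel differences at the screwdriver and sanding block, where the arm and its shadow now cover the view. By eye they, the dowel, pot, glue and template all look unmoved, and the arm went near none of them.

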